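Set a sample-height screw past its play

ROBOT

A 6-joint arm with a two-finger parallel gripper is mounted at the origin on the work surface. World frame = base frame: x ahead of the robot, y to its left, z up, the work surface at z = 0. Lengths are in m, angles in rad, forces in N, time in s.
With the tool pointing down it reaches from about 0.3 to 0.875 m from the base axis. Payload 6.4 kg.
Tool frame: the origin (TCP) lies between the finger pads; the fingertips stand 25 mm ahead of it and the grasp point (between the pads) lies 6 mm ahead of it; z points along the fingers, y is the line along which they close (so a half turn about z gives the same grasp; the last joint's range is limited). The gripper opens to 85 mm and grips with 20 to 120 N. Pads are 22 mm wide; open, the fingers measure 114 mm over their backs; the gripper's body (76 mm by 85 mm) begins 54 mm behind the grasp point. The pads swing forward as they close: fully open they stand 13 mm farther back than shut.
Start: joints at [0.985, 0.181, 1.607, -0, 1.354, -0.206], TCP at [0.213, 0.534, 0.256] pointing down, gripper open.
Joint ranges: [-2.99, 2.99], [-0.89, 2.07], [0.3, 2.58], [-1.14, 4.28], [0, 2.63], [-3.12, 3.12]. Speed limits (rad/s): [2.57, 2.57, 3.01, 3.14, 3.14, 3.14].

INTERFACE

Orientations are given as a unit quaternion [w, x, y, z].
In Python, from bench import ctrl gives the robot as it stands.
- The arm moves only by the tool servo_tool, never from a script. Its argument "series" is text: rows parted by semicolons, each of 7 numbers parted by spaces: the gripper command: -1 is fully open, 1 is shut, values between are in proportion, then the shift along the tool's x, y, z in m, then the turn, a rotation vector about the tool's x, y, z in degrees. A call has 1 to 12 rows; each row is the pose to reach, as a shift and turn from the pose commanded when the call began, along the tool's axes at that moment; what a row does not reach only later rows make up. A row lasts 1/12 s, in which the tool goes at most 41.7 mm and 7.16 degrees, less where a joint would pass 70% of its speed; a pose out of reach is approached as far as the arm can. A call with a gripper value outside its range is refused whole. The fingers move at their own pace and stop on an object; the grip force is fixed at half the most. Time passes only in rows, so rows that repeat a pose let the fingers close. It gives the time, the measured TCP pose, the force, the opening and the grip force at its end, in the units of the state.
- ctrl.get_obs(): the state, without advancing time (a new reading comes with each control period).
- ctrl.camera(name): name is "scene" or "top" or "wrist"; returns a dict with "img" (384x512x3 uint8, red, green, blue), "z_map" (384x512 float32, m along the optical axis (not along the pixel's ray), 0 where there is no reading), "fovy" (degrees; the focal length in pixels is half the picture's height over the tangent of half this angle, whatever the lens; pixels are square), "cx", "cy" (the principal point, pixels), "extrinsics" (4x4, takes a point from camera to world coordinates); the wrist camera has in their place "T_tool_cam" (4x4, takes a point from camera to tool coordinates, whose origin is the TCP and whose axes are the flange's). Camera axes: x right, y down, z forward; pixel columns grow to the right and rows downward; lengths in m; the calibration is good to about 2 mm. The wrist camera is an equidistant fisheye: a pixel r from the principal point sees the ray r / f radians off the axis. A picture is of the moment at which its call begins: read the wrist's pose just before it.
- ctrl.hand_in(): hands the job in; it is judged then, once.
The state is a dict: "time_s": time; "q": joint angles; "dq": joint speeds; "joint_efforts": joint torques, N m; "eef_pos": TCP position; "eef_rot": TCP orientation; "wrist_force": force on the tool from outside, world axes, zero at the start; "torque": the same for the moment, N m; "opening": opening from 0.0 (shut) to 1.0 (fully open); "grasp_force": force on a finger pad.
Only numpy, scipy, OpenCV 4.12 (cv2) and the standard library are available. Lean on these libraries where they do the work, as an engineer would, in place of code of your own. Each camera call takes 0.05 s, during which the arm holds its last target. There are 200 camera calls.

TASK

Set the sample height on the screw stage with the red knob. Its screw has play, so first turn the red knob anticlockwise (seen from above) past the green band until its pointer is in the amber band, then turn it clockwise until the pointer stands in the green band, finishing on that clockwise turn so that the play is taken up, and let go. Do not turn the blue knob.

Things in the scene. Friction and masses are not known exactly. Their poses are not given: they have to be found in the camera images.
- red_stage: Fixed stage, red knob; plate 175 x 120 mm; white dial 130 mm wide, face 148 mm up. A twin with blue knob stands left or right. Origin: on the table below the knob's upright axis, z up. Its -x points to the green band's middle; vial and two 88 mm high blocks on +x side. Dial degrees, clockwise from above: green -12 to 12, amber -52 to -28. Pointer starts at 18 to 36; stops beyond -60 and 50.
- red_pointer (a point): Tip region of the red knob's pointer nose, 45 mm out from the knob's axis, 160 mm above the table; turns with the knob. The knob is an upright bar 70 mm long, 16 mm wide, centred on the axis, gripped across its width, its sides free from 158 to 196 mm above the table; the bar runs along the line from the axis to this point. A white stripe on top marks the pointer's half.
- red_knob (a joint): Play between red knob and screw, 0 to 0.26 rad. Clockwise turning raises it to 0.26 (taken up), then the screw turns along and lifts the carriage 4 mm per rad; anticlockwise lowers it to 0, then the screw follows. Turning takes about 0.1 N m (0.01 within the play); no spring, it stays where left.
- blue_pointer (a point): The same point on the blue knob of the twin stage (same sizes, clear vial), which must not be turned.
Mind the look-alikes: they are no part of the job. Leave any brown or pink look-alike of the red_stage alone.

How it is judged:
By the outcome, as a careful person would: the job done as asked, in the order asked, and still so for the second after the job is handed in, with the robot touching nothing.
It also fails if it takes over 32 s, if anything falls off the work surface, if the arm or the gripper's body presses on something with over 40 N, if the wrist force passes 120 N, or if a joint passes its speed limit or range.

## Working session

There is one attempt and no reset: what is moved stays moved. The work goes in short steps, Python scripts to look and compute and a tool call to move; the robot and the scene stay as the last step left them, time stands still between calls to the robot, and variables do not carry over. Pictures are saved under pics/ and viewed, at most 10 in all, crops included, and the job is handed in when it is done.

Besides the shell and the picture viewer there is one more tool, called after "Call:" in YAML: its name, and indented under it one key for each argument. servo_tool: Moves the arm, as the interface text tells. Its arguments: {"type":"object","properties":{"series":{"type":"string"}},"required":["series"]}

```bash
mkdir -p pics
cat > h.py <<'E'
import numpy as np, cv2
from bench import ctrl
def snap(n,f):
    c=ctrl.camera(n); cv2.imwrite(f'pics/{f}.png',c['img'][:,:,::-1]); np.savez(f'pics/{f}.npz',**c); return c
def world(c,u,v,z=None):
    f=192/np.tan(np.radians(float(c['fovy']))/2); E=c['extrinsics']
    d=np.array([(u-c['cx'])/f,(v-c['cy'])/f,1.])
    if z is None: s=c['z_map'][int(round(v)),int(round(u))]
    else: s=(z-E[2,3])/(E[:3,:3]@d)[2]
    return E[:3,:3]@(d*s)+E[:3,3]
E
python3 - <<'E'
from h import *
a=snap('scene','s1');b=snap('top','t1')
cv2.imwrite('pics/both.png',cv2.resize(np.vstack([a['img'],b['img']])[:,:,::-1],(400,600)))
o=ctrl.get_obs();print(o['time_s'],o['eef_pos'],o['eef_rot'],o['q'])
E
```

```text
0.1 [0.21290713 0.53362479 0.25544837] [-3.06397927e-04  1.88768688e-01  9.82021245e-01 -7.50554277e-04] [ 9.84672806e-01  1.81488774e-01  1.60793583e+00 -1.43370653e-05
  1.35378936e+00 -2.06304015e-01]
```

View pics/t1.png

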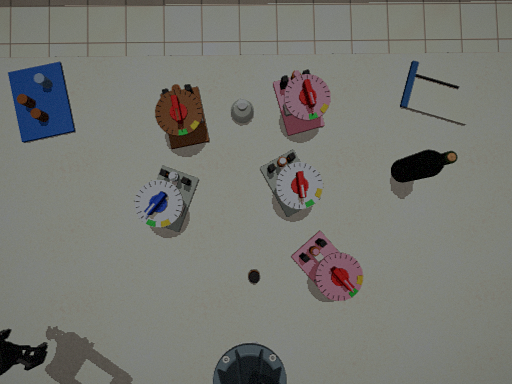

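View pics/s1.png

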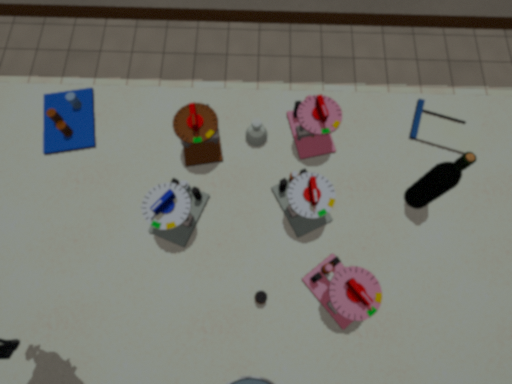

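Candidates in the top picture are red knobs on brown (179,113), pink (306,96) and pink (340,276), and the white dial at (300,185), plus the blue twin at (158,204). The white dial with the grey plate at (300,185) fits the description. I'll confirm it in an enlarged crop.

Run:
```python
import cv2,numpy as np
from h import *
i=cv2.imread('pics/t1.png')[145:225,250:350]
cv2.imwrite('pics/c1.png',cv2.resize(i,None,fx=7,fy=7,interpolation=cv2.INTER_CUBIC))
c=dict(np.load('pics/t1.npz'))
im=c['img'].astype(int)
H=cv2.cvtColor(c['img'],cv2.COLOR_RGB2HSV)
vs,us=np.mgrid[150:220,255:345]
P=np.array([[world(c,u,v) for u in range(255,345)] for v in range(150,220)])
h=H[150:220,255:345].astype(int)
for n,m in dict(dial=(P[...,2]>.138)&(P[...,2]<.155), green=(h[...,0]>45)&(h[...,0]<75)&(h[...,1]>120),amber=(h[...,0]>20)&(h[...,0]<32)&(h[...,1]>120),red=((h[...,0]<8)|(h[...,0]>172))&(h[...,1]>150)).items():
    q=P[m]; uv=np.c_[us[m],vs[m]]
    print(n,m.sum(),uv.mean(0),q.mean(0),q[:,2].min(),q[:,2].max())
    if n=='dial': print(cv2.minEnclosingCircle(q[:,:2].astype(np.float32)), np.median(q[:,2]))
```

```text
dial 1455 [298.83848797 185.12302405] [ 0.57669627 -0.14552645  0.14800369] 0.13938880381468355 0.15497294078359936
((0.5771303772926331, -0.1467585265636444), 0.06508554518222809) 0.1479081347211908
green 41 [307.12195122 200.17073171] [ 0.53595347 -0.16755112  0.14142339] 0.020819226767623267 0.15402108557984961
amber 45 [317.         191.77777778] [ 0.55752003 -0.19491411  0.14657013] 0.0696569928484192 0.15462655331564812
red 265 [298.50188679 183.11698113] [ 0.58007986 -0.14048179  0.1770244 ] 0.03274881994079082 1.2325462793940145
```

View pics/c1.png

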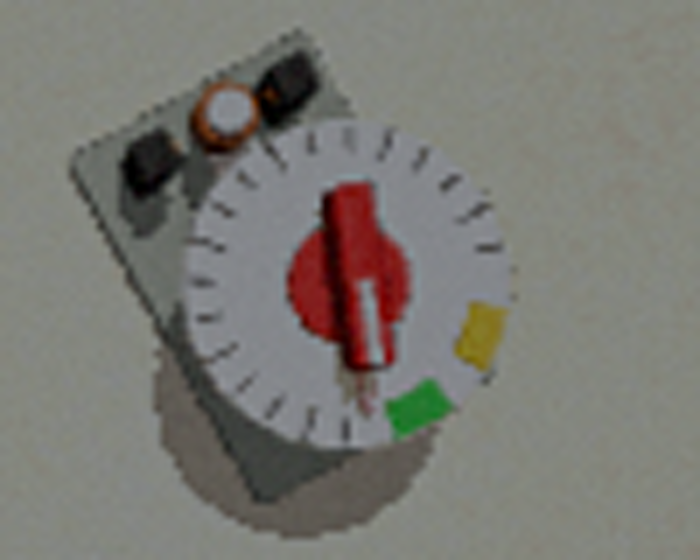

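The crop confirms it: white dial on a grey plate, red knob, vial on the +x side. Green is at crop (419,408), amber at (481,336), and the pointer nose at (366,410), about 22° clockwise of green. Next is the move to a hover above it.

Call:
servo_tool:
  series: "-1 0 0 -0.05 0 0 7; -1 -0.03 -0.025 -0.06 0 0 14; -1 -0.06 -0.05 -0.06 0 0 21; -1 -0.09 -0.075 -0.06 0 0 28; -1 -0.12 -0.1 -0.06 0 0 35; -1 -0.15 -0.125 -0.06 0 0 42; -1 -0.18 -0.15 -0.06 0 0 49; -1 -0.21 -0.175 -0.06 0 0 56; -1 -0.24 -0.2 -0.06 0 0 63; -1 -0.27 -0.225 -0.06 0 0 70; -1 -0.3 -0.25 -0.06 0 0 77; -1 -0.3 -0.25 -0.06 0 0 77"

```text
time_s: 1.1
eef_pos: [0.4017, 0.1853, 0.316]
eef_rot: [0.001, 0.763, 0.646, -0.001]
wrist_force: [0.6, 0.6, -0.0]
opening: 0.998
grasp_force: 0.0
```

```bash
cat >> h.py <<'E'
from scipy.spatial.transform import Rotation as R
def plan(x,y,z,yaw):
    o=ctrl.get_obs(); w,a,b,c=o['eef_rot']; A=R.from_quat([a,b,c,w])
    Rt=R.from_euler('ZX',[yaw,180],degrees=True)
    print(o['time_s'],o['eef_pos'],o['q'],'yaw',np.degrees(np.arctan2(A.as_matrix()[1,0],A.as_matrix()[0,0])))
    print('shift',np.round(A.inv().apply(np.array([x,y,z])-o['eef_pos']),4),'turn',np.round((A.inv()*Rt).as_rotvec(degrees=True),2))
E
python3 -c "
from h import *
plan(.577,-.147,.30,6)"
```

```text
1.1 [0.40169679 0.18525923 0.31604752] [ 0.16446533 -0.17744497  1.84493683 -0.00276367  1.4737104   0.33060386] yaw 80.49619212222625
shift [-0.2987  0.2277  0.0171] turn [1.50e-01 7.00e-02 7.45e+01]
```

Call:
servo_tool:
  series: "-1 -0.03 0.023 0 0 0 7; -1 -0.06 0.046 0 0 0 14; -1 -0.09 0.069 0 0 0 21; -1 -0.12 0.092 0 0 0 28; -1 -0.15 0.115 0 0 0 35; -1 -0.18 0.138 0 0 0 42; -1 -0.21 0.161 0 0 0 49; -1 -0.24 0.184 0 0 0 56; -1 -0.27 0.207 0 0 0 63; -1 -0.299 0.228 0.015 0 0 70; -1 -0.299 0.228 0.015 0 0 74.5; -1 -0.299 0.228 0.015 0 0 74.5"

```text
time_s: 2.1
eef_pos: [0.5786, -0.1407, 0.2988]
eef_rot: [-0.001, 0.998, 0.057, -0.002]
wrist_force: [-0.2, 0.3, -0.8]
opening: 0.998
grasp_force: 0.0
```

```bash
cat >> h.py <<'E'
def wsnap(f):
    o=ctrl.get_obs(); c=snap('wrist',f); w,a,b,d=o['eef_rot']
    T=np.eye(4); T[:3,:3]=R.from_quat([a,b,d,w]).as_matrix(); T[:3,3]=o['eef_pos']
    c['E']=T@c['T_tool_cam']; return c
def wworld(c,u,v,z):
    f=192/np.tan(np.radians(float(c['fovy']))/2); x,y=u-c['cx'],v-c['cy']; r=np.hypot(x,y); t=r/f
    d=c['E'][:3,:3]@np.array([np.sin(t)*x/r,np.sin(t)*y/r,np.cos(t)]); p=c['E'][:3,3]
    return p+d*(z-p[2])/d[2]
def dial(f,mk=None):
    # rectified overhead view of the plane z, 0.2 mm/px, x up, y left
    c=wsnap(f); np.savez(f'pics/{f}E.npz',E=c['E']); return c
def rectify(c,z,cx=.577,cy=-.147,n=560,s=.00028):
    f=192/np.tan(np.radians(float(c['fovy']))/2)
    v,u=np.mgrid[:n,:n]; P=np.stack([cx+(n/2-v)*s,cy+(n/2-u)*s,0*u+z],-1)
    Q=(P-c['E'][:3,3])@c['E'][:3,:3]; r=np.hypot(Q[...,0],Q[...,1]); t=np.arctan2(r,Q[...,2])*f/r
    return cv2.remap(c['img'],(c['cx']+Q[...,0]*t).astype(np.float32),(c['cy']+Q[...,1]*t).astype(np.float32),cv2.INTER_LINEAR)
E
python3 -c "
from h import *
c=dial('w1')
print(c['fovy'],c['E'])
a=rectify(c,.148)
cv2.imwrite('pics/r1.png',cv2.resize(np.hstack([a,cv2.resize(c['img'],(747,560))[:,:520]]),(800,415))[:,:,::-1])
plan(.577,-.147,.186,6)"
```

```text
65.70646984690485 [[ 0.11141249 -0.94132337 -0.31858683  0.65925554]
 [-0.9937723  -0.10616735 -0.03383956 -0.13263634]
 [-0.00196955  0.32037291 -0.94728946  0.41754699]
 [ 0.          0.          0.          1.        ]]
2.15 [ 0.57859217 -0.13961494  0.29989915] [-4.36181693e-01  1.94270518e-01  1.50268829e+00  3.48475501e-04
  1.44750282e+00  1.01577819e+00] yaw 6.806459529039946
shift [-0.0022  0.0073  0.1139] turn [-0.1   0.13  0.81]
```

View pics/r1.png

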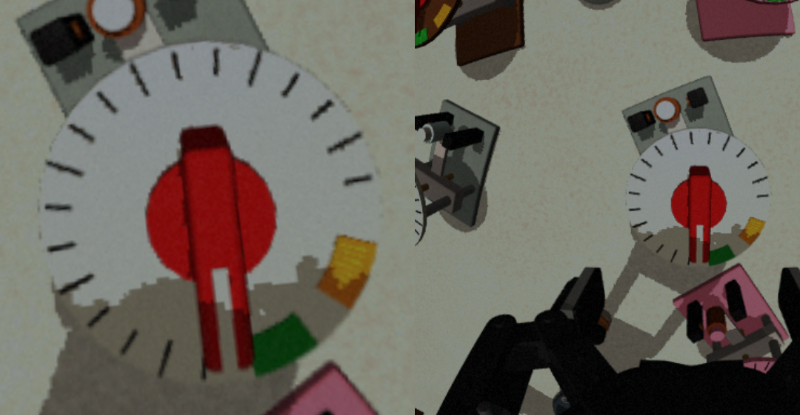

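The wrist view rectified to the dial plane puts the dial centre at (0.575,-0.148). Green is at bearing 29.6° and the bar at 6.2°, so the pointer is at about +23°. Next I go down over the bar.

Call:
servo_tool:
  series: "-1 -0.001 0 0.02 0 0 0; -1 -0.001 0 0.04 0 0 0; -1 -0.001 0 0.06 0 0 0; -1 -0.001 0 0.08 0 0 0; -1 -0.001 0 0.09 0 0 0; -1 -0.001 0 0.09 0 0 0; -1 -0.001 0 0.09 0 0 0"

```text
time_s: 2.73
eef_pos: [0.578, -0.1388, 0.2119]
eef_rot: [-0.0, 0.998, 0.06, 0.0]
wrist_force: [0.4, 0.4, -0.3]
opening: 0.999
grasp_force: 0.0
```

```bash
python3 -c "
from h import *
plan(.576,-.147,.188,6.2)"
```

```text
2.7333 [ 0.57797975 -0.13884227  0.21189114] [-4.35306356e-01  2.64959966e-01  1.59896471e+00  1.18280965e-04
  1.27758088e+00  1.01538686e+00] yaw 6.87944285279544
shift [-0.0029  0.0079  0.0239] turn [-0.   -0.01  0.68]
```

Call:
servo_tool:
  series: "-1 -0.002 0.008 0.005 0 0 0.7; -1 -0.002 0.008 0.012 0 0 0.7; -1 -0.002 0.008 0.024 0 0 0.7; -1 -0.002 0.008 0.024 0 0 0.7; -0.5 -0.002 0.008 0.024 0 0 0.7; 0 -0.002 0.008 0.024 0 0 0.7; 0.3 -0.002 0.008 0.024 0 0 0.7; 0.3 -0.002 0.008 0.024 0 0 0.7; 0.3 -0.002 0.008 0.024 0 0 0.7; 0.3 -0.002 0.008 0.024 0 0 0.7; 0.3 -0.002 0.008 0.024 0 0 0.7"

```text
time_s: 3.65
eef_pos: [0.5769, -0.1479, 0.1875]
eef_rot: [0.0, 0.999, 0.053, 0.0]
wrist_force: [-0.3, 0.8, -0.1]
opening: 0.345
grasp_force: 0.0
```

```bash
python3 -c "
from h import *
c=dial('w2')
a=rectify(c,.19,n=400)
cv2.imwrite('pics/r2.png',np.hstack([a,cv2.resize(c['img'],(533,400))])[:,:800,::-1])
plan(.576,-.147,.188,6.2)"
```

```text
3.7 [ 0.5769213  -0.14789106  0.18742321] [-4.50044399e-01  2.93655377e-01  1.61568226e+00 -4.60594424e-06
  1.23201830e+00  1.01529885e+00] yaw 6.042104818835272
shift [-0.0008 -0.001  -0.0006] turn [ 0.01 -0.01 -0.16]
```

View pics/r2.png

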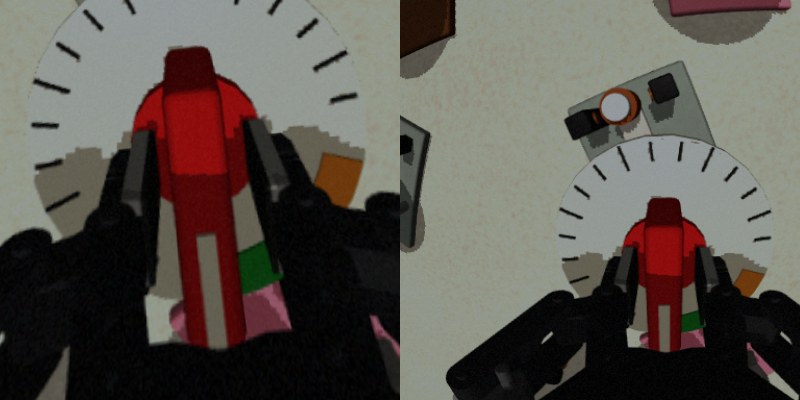

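The bar lies centred between the pads. I'll close, then turn anticlockwise (negative about tool z) toward amber.

Call:
servo_tool:
  series: "1 0 0 0 0 0 0; 1 0 0 0 0 0 0; 1 0 0 0 0 0 0; 1 0 0 0 0 0 0; 1 0 0 0 0 0 0; 1 0 0 0 0 0 -3; 1 0 0 0 0 0 -7; 1 0 0 0 0 0 -12; 1 0 0 0 0 0 -17; 1 0 0 0 0 0 -22; 1 0 0 0 0 0 -27; 1 0 0 0 0 0 -32"

```text
time_s: 4.7
eef_pos: [0.5768, -0.147, 0.1875]
eef_rot: [-0.001, 0.945, 0.328, 0.0]
wrist_force: [-2.4, 5.7, 4.8]
opening: 0.178
grasp_force: 59.7
```

```bash
python3 -c "
from h import *
plan(.576,-.147,.188,69.6);o=ctrl.get_obs();print(o['torque'],o['wrist_force'])"
```

```text
4.7 [ 0.57682121 -0.14700916  0.187534  ] [-4.49380470e-01  2.93327286e-01  1.61585957e+00  1.30523625e-03
  1.23317470e+00  4.52667485e-01] yaw 38.291633060449534
shift [-0.0006 -0.0005 -0.0005] turn [ -0.06  -0.06 -31.31]
[ 0.86222756  0.21037349 -0.10559428] [-2.38084048  5.68452329  4.7988249 ]
```

Forces are small and the knob turns along. I'll continue to amber.

Call:
servo_tool:
  series: "1 0 0 0 0 0 -5; 1 0 0 0 0 0 -10; 1 0 0 0 0 0 -15; 1 0 0 0 0 0 -20; 1 0 0 0 0 0 -25; 1 0 0 0 0 0 -29; 1 0 0 0 0 0 -32; 1 0 0 0 0 0 -32; 1 0 0 0 0 0 -32"

```text
time_s: 5.45
eef_pos: [0.5766, -0.1468, 0.1875]
eef_rot: [-0.001, 0.819, 0.574, 0.0]
wrist_force: [-3.2, 6.7, 4.9]
opening: 0.183
grasp_force: 59.8
```

```bash
python3 -c "
from h import *
c=dial('w3')
a=rectify(c,.160,n=400); t=snap('top','t3')['img']; s=snap('scene','s3')['img'][160:230,265:355]
b=cv2.resize(t[145:225,250:350],(400,320),interpolation=cv2.INTER_CUBIC)
b=np.vstack([b,np.zeros((80,400,3),np.uint8)])
cv2.imwrite('pics/r3.png',np.hstack([a,b])[:,:,::-1])
plan(.576,-.147,.188,29.6);o=ctrl.get_obs();print(o['torque'],o['wrist_force'])"
```

```text
5.6 [ 0.57662058 -0.14679932  0.18751514] [-4.49216789e-01  2.93192464e-01  1.61607348e+00  1.32806677e-03
  1.23369473e+00 -1.01767305e-01] yaw 70.06734500839143
shift [-0.0004 -0.0005 -0.0005] turn [-0.1  -0.05 40.47]
[1.05306848 0.34706937 0.02869715] [-1.66991825  6.33675427  5.39895807]
```

View pics/r3.png

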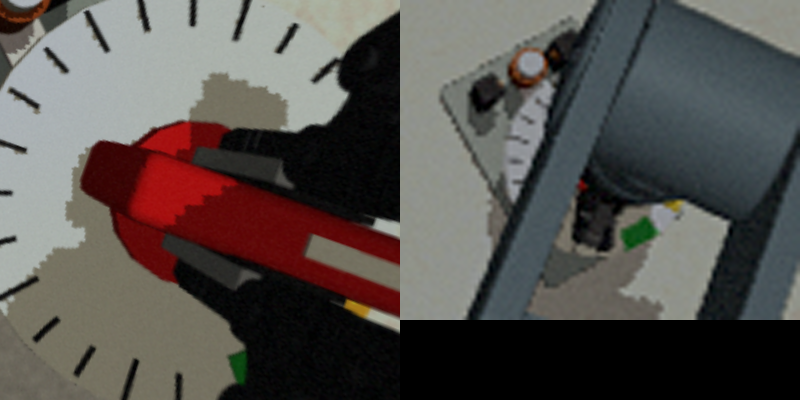

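The pointer bar is at bearing about 71°, which is dial -41°, mid-amber; the amber patch shows beside the bar at (355,308). Now I turn clockwise to green.

Call:
servo_tool:
  series: "1 0 0 0 0 0 3; 1 0 0 0 0 0 7; 1 0 0 0 0 0 12; 1 0 0 0 0 0 17; 1 0 0 0 0 0 22; 1 0 0 0 0 0 27; 1 0 0 0 0 0 32; 1 0 0 0 0 0 36; 1 0 0 0 0 0 39; 1 0 0 0 0 0 41; 1 0 0 0 0 0 41; 1 0 0 0 0 0 41"

```text
time_s: 6.6
eef_pos: [0.5769, -0.147, 0.1875]
eef_rot: [-0.001, 0.968, 0.251, 0.0]
wrist_force: [-1.5, 6.0, 3.5]
opening: 0.181
grasp_force: 59.7
```

```bash
python3 -c "
from h import *
c=dial('w4')
a=rectify(c,.160,n=400)
cv2.imwrite('pics/r4.png',a[:,:,::-1])
plan(.576,-.147,.188,29.6);o=ctrl.get_obs();print(o['torque'],o['wrist_force'])"
```

```text
6.65 [ 0.5768516  -0.14702873  0.18754959] [-4.49317860e-01  2.93309671e-01  1.61584777e+00  1.15761055e-03
  1.23305686e+00  6.13948704e-01] yaw 29.057298992029395
shift [-0.0007 -0.0004 -0.0005] turn [-0.07 -0.03 -0.54]
[ 0.87953407  0.24593771 -0.0057745 ] [-2.13921544  6.21213124  3.61508016]
```

View pics/r4.png

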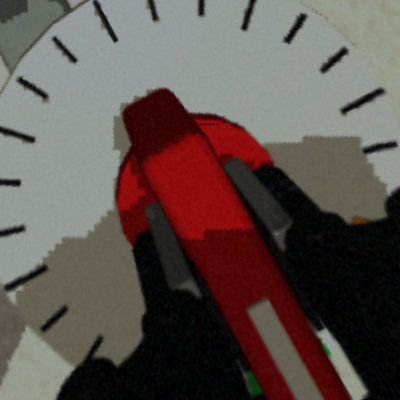

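The bar is at about 29.5° with green visible on both sides, so the pointer is mid-green. I'll release straight and retreat upward.

Call:
servo_tool:
  series: "0.6 0 0 0 0 0 0; 0.3 0 0 0 0 0 0; 0 0 0 0 0 0 0; -0.2 0 0 0 0 0 0; -0.2 0 0 0 0 0 0; -0.2 0 0 -0.01 0 0 0; -0.2 0 0 -0.03 0 0 0; -0.2 0 0 -0.06 0 0 0; -0.2 0 0 -0.09 0 0 0; -0.2 0 0 -0.115 0 0 0; -0.2 0 0 -0.115 0 0 0; -0.2 0 0 -0.115 0 0 0"

```text
time_s: 7.65
eef_pos: [0.5778, -0.1484, 0.3053]
eef_rot: [0.002, 0.968, 0.251, 0.002]
wrist_force: [0.4, -0.3, -0.2]
opening: 0.6
grasp_force: 0.0
```

```bash
python3 -c "
from h import *
c=dial('w5')
a=rectify(c,.160)
cv2.imwrite('pics/r5.png',a[:,:,::-1])
plan(.576,-.147,.188,29.6);o=ctrl.get_obs();print(o['torque'],o['wrist_force'])"
```

```text
7.7 [ 0.57699729 -0.14803681  0.30319764] [-4.50166971e-01  1.90417825e-01  1.50058885e+00 -9.55764284e-05
  1.44903712e+00  6.13863368e-01] yaw 29.036244015310167
shift [-0.0005 -0.0015  0.1152] turn [ 0.08 -0.05 -0.56]
[-0.02961215  0.06016552  0.00155377] [-0.69687935 -0.00732913 -0.73486717]
```

View pics/r5.png

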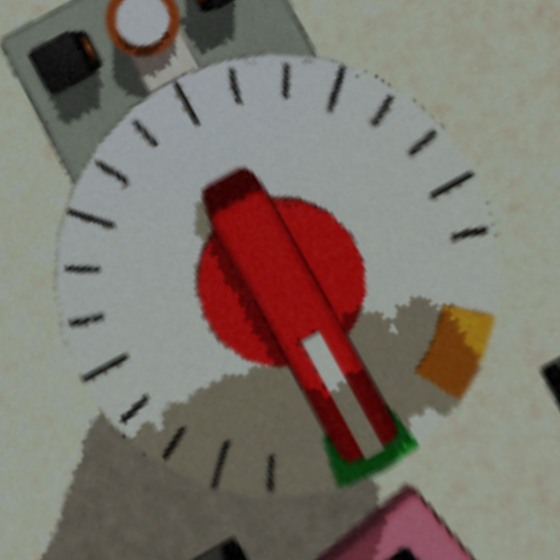

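The released knob's bar ends in the middle of the green band at (370,455), and the gripper is clear, so I'm handing in.

```bash
python3 -c "
from bench import ctrl
print(ctrl.hand_in())"
```

```text
the job is handed in; nothing more can be done
None
```

The red knob was turned anticlockwise into amber (about -41°), then clockwise to mid-green (about 0°), released with the gripper clear, and handed in at about 8 s; the blue knob was not touched.

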